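Shut and pin a wood-specimen case

TASK

Shut the lid of the green wooden specimen case, then swing its steel hasp over the brass staple until it lies flat on the deck. Then slide the red-handled locking pin through the eye of the staple, above the hasp, from either side, until its red grip is close to the hasp's edge, and let go of it. Leave the jar, the dish and the wood block where they are.

Things in the scene. Friction and masses are not known exactly. Their poses are not given: they have to be found in the camera images.
- case: wooden case painted green, fixed to the table. Origin: underside centre of its rear, lidded box (130 x 240 mm in case x, y). x points away from the robot at yaw 0, z up. In front of that box (case x from -155 to -65 mm, same 240 mm width) is a solid fixed deck whose flat top is 88 mm high, flush with the top of the shut lid.
- lid (a joint): lid angle, rad: 0 shut, grows as the front edge rises (starts at 0.35 to 0.6). Lid 130 x 240 x 8 mm of light wood, hinged along its far edge at case x = +65 mm, z = 80 mm (axis along case y); its hinge is stiff enough to stay where it is left; a push of about 2 to 5 N down on its front part shuts it.
- lid_edge (a point): middle of the lid's front top edge (moves with the lid; case x = -65, z = 88 mm when shut). The hasp's hinge is here.
- hasp (a joint): hasp angle relative to the lid, rad: 0 flat on the deck over the staple, pi/2 standing upright, starts at 1.8 to 2.4, leaning back over the lid (stop at 2.6). It stays where it is left; about 1 N at its end swings it.
- hasp_hinge (a point): middle of the hasp's hinge line, on the lid's front top edge, axis along case y; same point as lid_edge.
- hasp_end (a point): middle of the hasp's free end, 80 mm from the hinge line. The hasp is a flat steel strap 80 long x 36 wide x 3 mm thick with a slot (14 mm wide, from 17 to 51 mm from the hinge) that passes over the staple; the last 29 mm are solid. Closed, its top is 91 mm above the table.
- staple_eye (a point): centre of the opening of the brass staple, fixed upright on the deck 32 mm in front of the hasp hinge line; axes as the case. The eye runs along case y and is open 14 mm wide (case x), from the deck up to 18 mm above it; this point is 10.5 mm above the deck. With the hasp closed (3 mm) 15 mm of height are left. Staple outside: 22 mm (x) x 5 mm (y) x 22 mm high.
- pin: loose locking pin, about 40 g: red grip block 14 (x) x 32 (y) x 18 mm (z), steel shaft 8 mm thick sticking out 55 mm from its +y end, last 4 mm tapered. Origin: underside centre of the block; shaft axis 8 mm above it. Starts flat on the table, left or right of the case, +y within 0.7 rad of world +y. With the block lying on the deck, the level shaft passes 1 mm over the closed hasp.
- pin_tip (a point): tip of the pin's shaft, on its axis, 71 mm from the block's centre along the pin's +y.
- jar: bystander: amber jar with orange cap, 66 mm diameter, 100 mm high; origin underside centre.
- dish: bystander: white open dish, 90 mm diameter, 18 mm high; origin underside centre.
- wood: bystander: dark wood sample block 50 x 70 x 50 mm; origin underside centre.
Things that resemble listed ones, but are neither listed nor needed, are in the scene too. Of the things that look like the pin, take the one that is farthest from the robot's base at the start.

How it is judged:
By the outcome, as a careful person would: the job done as asked, in the order asked, and still so for the second after the job is handed in, with the robot touching nothing.
It also fails if it takes over 58 s, if anything falls off the work surface, if the arm or the gripper's body presses on something with over 40 N, if the wrist force passes 120 N, or if a joint passes its speed limit or range.

ROBOT

A 7-joint arm with a two-finger parallel gripper is mounted at the origin on the work surface. World frame = base frame: x ahead of the robot, y to its left, z up, the work surface at z = 0. Lengths are in m, angles in rad, forces in N, time in s.
With the tool pointing down it reaches from about 0.35 to 0.9 m from the base axis. Payload 7.2 kg.
Tool frame: the origin (TCP) lies midway between the tips of the shut fingers; the grasp point (between the pads) lies 19 mm behind it; z points along the fingers, y is the line along which they close (so a half turn about z gives the same grasp; the last joint's range is limited). The gripper opens to 85 mm and grips with 20 to 120 N. Pads are 22 mm wide; open, the fingers measure 114 mm over their backs; the gripper's body (76 mm by 85 mm) begins 54 mm behind the grasp point. The pads swing forward as they close: fully open they stand 13 mm farther back than shut.
Start: joints at [1.252, 0.411, -0.013, 1.596, 0.006, 1.134, -0.082], TCP at [0.155, -0.605, 0.231] pointing down, gripper open.
Joint ranges: [-2.95, 2.95], [-0.29, 1.99], [-1.47, 1.44], [0.14, 2.54], [-1.03, 4.17], [0.13, 1.85], [-2.86, 2.86]. Speed limits (rad/s): [2.39, 2.39, 3.01, 3.01, 3.14, 3.14, 3.14].

INTERFACE

Orientations are given as a 3x3 rotation matrix whose columns are the frame's x, y, z axes.
In Python, from station import read_state, viewer, env gives the robot as it stands. The module is installed in compiled form; this text tells all that it offers.
- The arm moves only by the shell command python3 -m pendant 'ROWS'. ROWS is JSON, a list of rows, each a list of 7 numbers: the opening, from 0 (shut) to 1 (fully open), then the shift along the tool's x, y, z scaled (see below), then the turn, a rotation vector about the tool's x, y, z scaled (see below). A call has 1 to 20 rows; each row is the pose to reach, as a shift and turn from the pose commanded when the call began, along the tool's axes at that moment, turning the shorter way round; what a row does not reach only later rows make up. The controller multiplies each number of a shift by 0.2 m and each number of a turn by pi rad. A row lasts 1/12 s, in which the tool goes at most 41.7 mm and 7.16 degrees, less where a joint would pass 70% of its speed; a pose out of reach is approached as far as the arm can. A call with a number of a shift or a turn outside -1 to 1 is refused whole. A call with a gripper value outside its range is refused whole. The fingers move at their own pace and stop on an object; the grip force is fixed at half the most. Time passes only in rows, so rows that repeat a pose let the fingers close. It gives the time, the measured TCP pose, the force, the opening and the grip force at its end, in the units of the state.
- read_state(): the state, without advancing time (a new reading comes with each control period).
- viewer.read_camera(name): name is "scene" or "top"; returns a dict with "image" (400x640x3 uint8, red, green, blue), "vfov" (degrees; the focal length in pixels is half the picture's height over the tangent of half this angle, whatever the lens; pixels are square), "cx", "cy" (the principal point, pixels), "pose" (4x4, takes a point from camera to world coordinates). Camera axes: x right, y up, looking along -z (the intrinsics and any distortion apply to the point x, -y, -z); pixel columns grow to the right and rows downward; lengths in m; the calibration is good to about 2 mm. A picture is of the moment at which its call begins. There is no depth.
- env.sign_off(): hands the job in; it is judged then, once.
The state is a dict: "time": time; "joint_pos": joint angles; "dq": joint speeds; "joint_torque": joint torques, N m; "ee_pos": TCP position; "tcp_rot": TCP orientation; "ft_force": force on the tool from outside, world axes, zero at the start; "moment": the same for the moment, N m; "width": finger opening in m; "grip_force": force on a finger pad.
Only numpy, scipy, OpenCV 4.12 (cv2) and the standard library are available. Lean on these libraries where they do the work, as an engineer would, in place of code of your own. Each camera call takes 0.05 s, during which the arm holds its last target. There are 200 camera calls.

## Working session

There is one attempt and no reset: what is moved stays moved. The work goes in short steps, Python scripts to look and compute and a shell command to move; the robot and the scene stay as the last step left them, time stands still between calls to the robot, and variables do not carry over. Pictures are saved under pics/ and viewed, at most 10 in all, crops included, and the job is handed in when it is done.

```bash
mkdir -p pics; cat > h.py <<'E'
import numpy as np, cv2
from station import read_state, viewer, env
def cam(n):
    c=viewer.read_camera(n); return c
def proj(c,P):
    T=np.linalg.inv(c["pose"]); p=T[:3,:3]@np.asarray(P,float)+T[:3,3]
    f=200/np.tan(np.radians(c["vfov"])/2)
    return c["cx"]+f*p[0]/-p[2], c["cy"]-f*p[1]/-p[2]
def ray(c,u,v):
    f=200/np.tan(np.radians(c["vfov"])/2)
    d=c["pose"][:3,:3]@np.array([(u-c["cx"])/f,-(v-c["cy"])/f,-1]); return c["pose"][:3,3],d/np.linalg.norm(d)
def onz(c,u,v,z):
    o,d=ray(c,u,v); return o+d*(z-o[2])/d[2]
def tri(c1,p1,c2,p2):
    A=np.zeros((3,3));b=np.zeros(3);R=[ray(c1,*p1),ray(c2,*p2)]
    for o,d in R:
        M=np.eye(3)-np.outer(d,d);A+=M;b+=M@o
    x=np.linalg.solve(A,b);return x,[np.linalg.norm((np.eye(3)-np.outer(d,d))@(x-o)) for o,d in R]
E
python3 - <<'E'
from h import *
s=read_state();print({k:np.round(v,3).tolist() for k,v in s.items()})
for n in("scene","top"):
    c=cam(n);print(n,{k:(np.round(v,3).tolist()) for k,v in c.items() if k!="image"})
    cv2.imwrite(f"pics/{n}0.png",c["image"][:,:,::-1])
E
```

```text
{'time': 0.0, 'joint_pos': [1.252, 0.412, -0.013, 1.597, 0.006, 1.134, -0.082], 'dq': [0.002, -0.0, -0.0, -0.001, -0.001, -0.001, 0.001], 'joint_torque': [-0.001, -60.063, 0.682, -29.941, 0.014, 0.011, 0.0], 'ee_pos': [0.155, -0.605, 0.23], 'tcp_rot': [[0.969, 0.248, -0.001], [0.248, -0.969, 0.002], [-0.0, -0.002, -1.0]], 'ft_force': [-0.609, 0.67, 0.128], 'moment': [0.022, 0.003, -0.02], 'grip_force': 0.0, 'width': 0.085}
scene {'vfov': 51.902, 'cx': 321.237, 'cy': 194.254, 'pose': [[-0.094, -0.841, 0.532, 0.978], [0.995, -0.085, 0.042, 0.021], [0.01, 0.534, 0.845, 0.897], [0.0, 0.0, 0.0, 1.0]]}
top {'vfov': 55.486, 'cx': 318.626, 'cy': 197.891, 'pose': [[0.014, 0.981, -0.195, 0.283], [-1.0, 0.012, -0.01, -0.011], [-0.008, 0.195, 0.981, 1.034], [0.0, 0.0, 0.0, 1.0]]}
```

View pics/scene0.png

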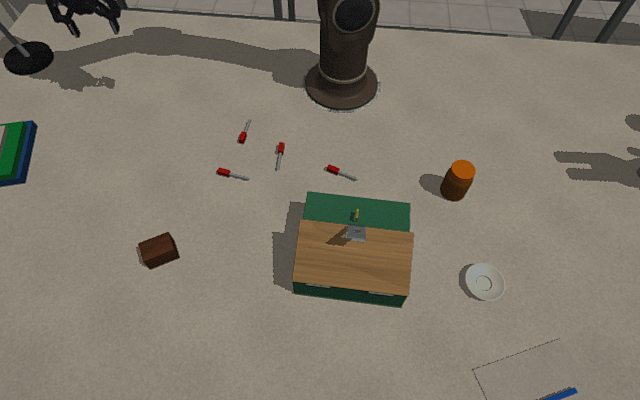

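View pics/top0.png

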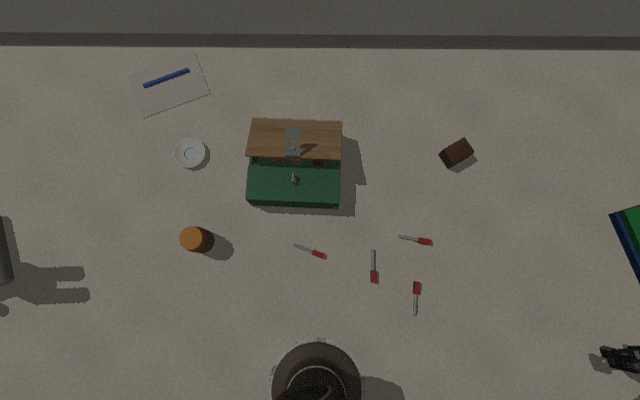

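Four look-alikes with red grips (scene / top pixel): A (232,174)/(416,240), B (280,150)/(374,270), C (243,132)/(417,295), D (342,173)/(317,252). A appears farthest from the base. Next I measure all four and check A in a close crop.

```bash
cat > m.py <<'E'
from h import *
S=cam("scene");T=cam("top")
def blobs(c,lo,hi,amin=20,lo2=None,hi2=None):
    h=cv2.cvtColor(c["image"],cv2.COLOR_RGB2HSV);m=cv2.inRange(h,lo,hi)
    if lo2:m|=cv2.inRange(h,lo2,hi2)
    n,l,st,ce=cv2.connectedComponentsWithStats(m);return [(ce[i].round(1),st[i].tolist(),(l==i).astype(np.uint8)) for i in range(1,n) if st[i][4]>=amin]
if __name__=="__main__":
    for n,c in(("S",S),("T",T)):
        for ce,st,m in blobs(c,(0,170,90),(6,255,255),20,(174,170,90),(180,255,255)):
            w=onz(c,*ce,.012);print(n,"red",ce,st[4],w.round(3),"r",np.hypot(*w[:2]).round(3))
        for ce,st,m in blobs(c,(60,90,20),(90,255,255),300):
            q=cv2.boxPoints(cv2.minAreaRect(cv2.findContours(m,0,2)[0][0]));print(n,"green",ce,st,[onz(c,*p,.088).round(3).tolist() for p in q])
        for ce,st,m in blobs(c,(18,120,80),(32,255,255),6): print(n,"brass",ce,st)
    t=T["image"];s=S["image"]
    a=cv2.resize(t[100:215,235:355],(480,460),interpolation=2);b=cv2.resize(t[225:255,390:440],(300,180),interpolation=2)
    d=cv2.resize(s[155:190,205:260],(300,190),interpolation=2)
    I=np.zeros((460,790,3),np.uint8);I[:,:480]=a;I[:180,490:790]=b;I[190:380,490:790]=d
    cv2.imwrite("pics/crop1.png",I[:,:,::-1])
E
python3 m.py
```

```text
S red [242.1 135.6] 38 [ 0.25  -0.261  0.012] r 0.361
S red [280.7 146.8] 43 [ 0.278 -0.148  0.012] r 0.315
S red [332.8 167.9] 45 [ 0.335 -0.     0.012] r 0.335
S red [223.  170.6] 48 [ 0.373 -0.288  0.012] r 0.471
S green [ 11.7 149.6] [0, 121, 27, 60, 1056] [[0.328, -0.871, 0.088], [0.321, -0.804, 0.088], [0.499, -0.717, 0.088], [0.505, -0.777, 0.088]]
S green [357.  210.8] [303, 192, 107, 39, 2845] [[0.536, -0.055, 0.088], [0.461, -0.056, 0.088], [0.472, 0.189, 0.088], [0.544, 0.18, 0.088]]
S green [348.2 294.5] [293, 282, 113, 25, 1108] [[0.708, -0.057, 0.088], [0.685, -0.057, 0.088], [0.693, 0.172, 0.088], [0.716, 0.169, 0.088]]
S brass [356.9 212.8] [356, 209, 3, 9, 23]
T red [424.7 240.5] 41 [ 0.374 -0.286  0.012] r 0.471
T red [318.  253.7] 38 [ 0.335 -0.001  0.012] r 0.335
T red [373.  275.9] 48 [ 0.279 -0.147  0.012] r 0.316
T red [416.7 287.1] 40 [ 0.252 -0.26   0.012] r 0.363
T green [293.2 183.9] [246, 157, 94, 50, 2924] [[0.463, 0.186, 0.088], [0.578, 0.179, 0.088], [0.554, -0.06, 0.088], [0.44, -0.048, 0.088]]
T green [632.4 224.5] [619, 206, 21, 52, 544] [[0.46, -0.756, 0.088], [0.461, -0.806, 0.088], [0.334, -0.787, 0.088], [0.334, -0.739, 0.088]]
T brass [292.4 176.6] [292, 173, 2, 9, 16]
```

View pics/crop1.png

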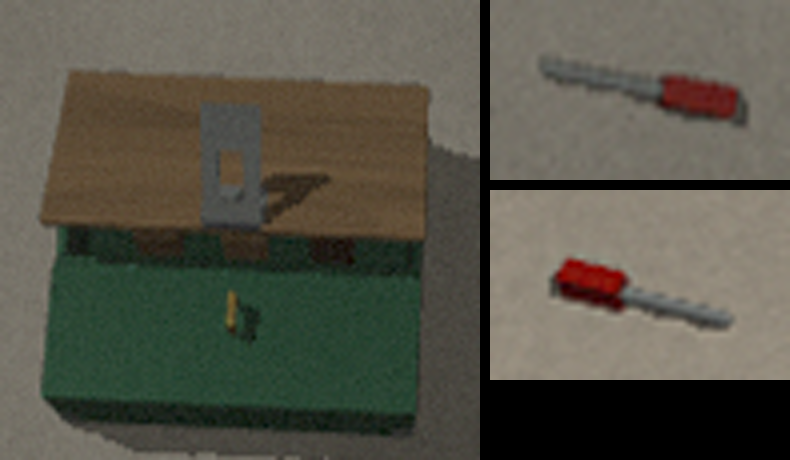

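Top crop: case with brass staple at top px (293,177), hasp leaning back at (293,141). The pin crop confirms A: red grip at right, steel shaft pointing left (+y). At r = 0.471 m it is the farthest of the four, so I choose A. Now the geometry.

```bash
python3 - <<'E'
from m import *
# pin A
rd=lambda c:blobs(c,(0,170,90),(6,255,255),20,(174,170,90),(180,255,255))
s=min(rd(S),key=lambda b:b[0][0]);t=max([b for b in rd(T) if b[0][1]<260],key=lambda b:b[0][0])
print("red tri",tri(S,s[0],T,t[0]))
tip=tri(S,(249,178.9),T,(398.8,236));print("tip",tip)
for c,(x0,x1,y0,y1) in((S,(212,256,160,188)),(T,(394,436,228,250))):
    h=cv2.cvtColor(c["image"],cv2.COLOR_RGB2HSV)[y0:y1,x0:x1].astype(int)
    im=c["image"][y0:y1,x0:x1].astype(int);b=im[...,2]-im[...,0]
    m=(b>np.median(b)+14).astype(np.uint8)
    n,l,st,ce=cv2.connectedComponentsWithStats(m);i=1+np.argmax(st[1:,4]);ys,xs=np.nonzero(l==i)
    L=cv2.fitLine(np.c_[xs+x0,ys+y0].astype(np.float32),2,0,.01,.01).ravel()
    pr=(xs+x0-L[2])*L[0]+(ys+y0-L[3])*L[1]
    for e in(pr.min(),pr.max()):
        p=L[2:]+e*L[:2];print("shaft end",p.round(1),onz(c,*p,.008).round(4))
# staple
sb=max(blobs(S,(18,120,80),(32,255,255),6),key=lambda b:b[1][4]);tb=max(blobs(T,(18,120,80),(32,255,255),6),key=lambda b:b[1][4])
print("staple",tri(S,sb[0],T,tb[0]))
for n,c,b in(("S",S,sb),("T",T,tb)):
    x,y,w,hh,_=b[1];print(n,"staple rows",[onz(c,x+w/2-.5,v,z).round(3).tolist() for v,z in((y,.11),(y+hh-1,.11),(y,.088),(y+hh-1,.088))])
# deck front edge in scene
g=[b for b in blobs(S,(60,90,20),(90,255,255),300) if 303==b[1][0]][0][2]
pts=np.array([(x,np.nonzero(g[:,x])[0].min()-.5) for x in range(312,404)],np.float32)
L=cv2.fitLine(pts,cv2.DIST_HUBER,0,.01,.01).ravel()
f=lambda x:onz(S,x,L[3]+(x-L[2])*L[1]/L[0],.088)
a,b=f(312),f(403);print("front edge",a,b,"yaw",np.arctan2(-(b-a)[0],(b-a)[1]))
for v in(198,202,206,210):
    xs=np.nonzero(g[v])[0];print(v,onz(S,xs.min()-.5,v,.088).round(4),onz(S,xs.max()+.5,v,.088).round(4))
# lid/hasp
for nm,p,q in(("lidL",(413,234),(245,155)),("lidR",(299.5,220.5),(341.2,159.5))): print(nm,tri(S,p,T,q))
x=cv2.resize(S["image"][185:310,285:420],(810,750),interpolation=2)[:590,:800];cv2.imwrite("pics/crop2.png",x[:,:,::-1])
E
```

```text
red tri (array([ 0.37415709, -0.28606252,  0.01359401]), [np.float64(0.0010093982891334374), np.float64(0.0010093982891334816)])
tip (array([ 0.38610819, -0.2181719 ,  0.00285824]), [np.float64(0.0010338539265150634), np.float64(0.0010338539265151267)])
shaft end [229.1 173.6] [ 0.3782 -0.271   0.008 ]
shaft end [248.1 178.6] [ 0.3887 -0.2182  0.008 ]
shaft end [417. 239.] [ 0.3783 -0.2668  0.008 ]
shaft end [417. 240.] [ 0.3756 -0.2667  0.008 ]
staple (array([0.52189056, 0.06480035, 0.10839077]), [np.float64(0.00010971593784670366), np.float64(0.00010971593784669966)])
S staple rows [[0.513, 0.064, 0.11], [0.533, 0.065, 0.11], [0.5, 0.066, 0.088], [0.52, 0.067, 0.088]]
T staple rows [[0.53, 0.065, 0.11], [0.51, 0.064, 0.11], [0.536, 0.067, 0.088], [0.515, 0.066, 0.088]]
front edge [ 0.46327782 -0.0414569   0.088     ] [0.47081944 0.17028334 0.088     ] yaw -0.035602244366044845
198 [ 0.4819 -0.0523  0.088 ] [0.4679 0.086  0.088 ]
202 [ 0.4928 -0.0533  0.088 ] [0.4707 0.1668 0.088 ]
206 [ 0.5037 -0.0544  0.088 ] [0.4796 0.185  0.088 ]
210 [ 0.5144 -0.0554  0.088 ] [0.4903 0.1848 0.088 ]
lidL (array([0.57095891, 0.18329984, 0.12605714]), [np.float64(2.849542917653987e-05), np.float64(2.849542917654628e-05)])
lidR (array([ 0.56233985, -0.0570084 ,  0.12536881]), [np.float64(0.0003121018577657046), np.float64(0.0003121018577656846)])
```

View pics/crop2.png

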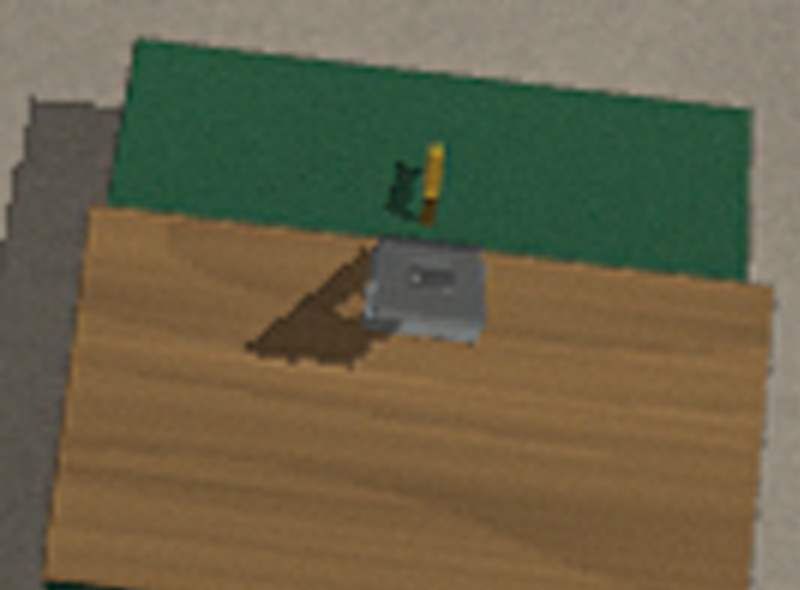

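Scene crop: the staple is at scene px (357,213), the hasp's free end at (356,241) leans toward the camera over the lid, and the lid is ajar. Staple is near (0.5225, 0.065), case yaw -0.036, hinge line x about 0.5545. Now over the lid's right half to push it shut.

```bash
python3 -m pendant '[[0,0.927,-0.795,0,0,0,0],[0,0.927,-0.795,0,0,0,0],[0,0.927,-0.795,0,0,0,0],[0,0.927,-0.795,0,0,0,0],[0,0.927,-0.795,0,0,0,0],[0,0.927,-0.795,0,0,0,0]]'
python3 -m pendant '[[0,0.927,-0.795,0,0,0,0],[0,0.927,-0.795,0,0,0,0],[0,0.927,-0.795,0,0,0,0],[0,0.927,-0.795,0,0,0,0],[0,0.927,-0.795,0,0,0,0],[0,0.927,-0.795,0,0,0,0]]'
python3 -m pendant '[[0,0.927,-0.795,0,0,0,0],[0,0.927,-0.795,0,0,0,0],[0,0.927,-0.795,0,0,0,0],[0,0.927,-0.795,0,0,0,0.091],[0,0.927,-0.795,0,0,0,0.091],[0,0.927,-0.795,0,0,0,0.091],[0,0.927,-0.795,0,0,0,0.091],[0,0.927,-0.795,0,0,0,0.091],[0,0.927,-0.795,0,0,0,0.091]]'
python3 - <<'E'
from h import *
s=read_state();print(s["tcp_rot"].round(3) if hasattr(s["tcp_rot"],'round') else s["tcp_rot"],s["joint_pos"])
E
```

```text
time: 0.8
ee_pos: [0.2966, -0.4029, 0.2315]
tcp_rot: [[0.968, 0.249, 0.0], [0.249, -0.968, -0.0], [0.0, 0.0, -1.0]]
ft_force: [0.5, -0.4, -0.0]
width: 0.0125
grip_force: 0.0
time: 1.3
ee_pos: [0.4366, -0.2027, 0.2317]
tcp_rot: [[0.968, 0.249, 0.001], [0.249, -0.968, -0.0], [0.001, 0.0, -1.0]]
ft_force: [0.8, -0.3, 0.3]
width: -0.0004
grip_force: 0.0
time: 2.05
ee_pos: [0.5751, -0.0057, 0.2309]
tcp_rot: [[0.999, -0.034, -0.001], [-0.034, -0.999, -0.001], [-0.001, 0.001, -1.0]]
ft_force: [-0.3, -0.5, 0.8]
width: -0.0001
grip_force: 0.0
[[ 0.999 -0.034 -0.001]
 [-0.034 -0.999 -0.001]
 [-0.001  0.001 -1.   ]] [ 0.21125299  0.35522091 -0.37024641  1.701093    0.14125635  1.1126271
 -1.80542535]
```

```bash
python3 -m pendant '[[0,0.08,0,0.12,0,0,0],[0,0.08,0,0.24,0,0,0],[0,0.08,0,0.34,0,0,0],[0,0.08,0,0.42,0,0,0],[0,0.08,0,0.5,0,0,0],[0,0.08,0,0.56,0,0,0],[0,0.08,0,0.62,0,0,0],[0,0.08,0,0.66,0,0,0],[0,0.08,0,0.69,0,0,0],[0,0.08,0,0.705,0,0,0],[0,0.08,0,0.715,0,0,0],[0,0.08,0,0.715,0,0,0]]'
```

```text
time: 3.05
ee_pos: [0.5917, -0.0061, 0.0884]
tcp_rot: [[0.999, -0.035, 0.0], [-0.035, -0.999, -0.0], [0.0, 0.0, -1.0]]
ft_force: [0.2, -1.0, 0.0]
width: -0.0
grip_force: 0.0
```

```bash
python3 -m pendant '[[0,0,0,0.01,0,0,0],[0,0,0,0.015,0,0,0],[0,0,0,0.02,0,0,0]]'; python3 -m pendant '[[0,0,0,-0.2,0,0,0],[0,0,0,-0.4,0,0,0],[0,0,0,-0.55,0,0,0],[0,0,0,-0.55,0,0,0]]'
python3 - <<'E'
from m import *
t=T["image"];s=S["image"]
a=cv2.resize(t[100:215,235:355],(480,460),interpolation=2);b=cv2.resize(s[185:310,285:365],(294,460),interpolation=2)
cv2.imwrite("pics/crop3.png",np.hstack([a,b])[:,:,::-1])
E
```

```text
time: 3.3
ee_pos: [0.5921, -0.006, 0.0878]
tcp_rot: [[0.999, -0.035, 0.002], [-0.035, -0.999, -0.001], [0.002, 0.001, -1.0]]
ft_force: [-14.3, -2.0, 38.0]
width: 0.0001
grip_force: 18.3
time: 3.63
ee_pos: [0.5954, -0.0049, 0.2017]
tcp_rot: [[0.999, -0.035, 0.012], [-0.035, -0.999, 0.001], [0.012, -0.001, -1.0]]
ft_force: [2.3, 0.6, -0.8]
width: -0.0001
grip_force: 0.0
```

View pics/crop3.png

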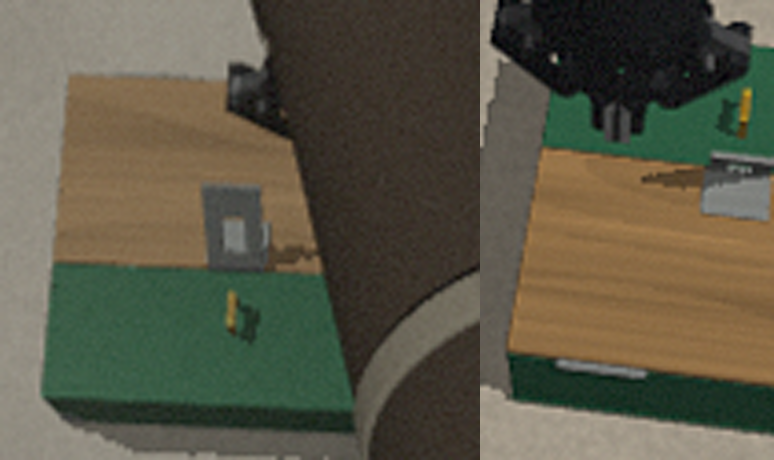

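Lid is flush with the deck. The hasp end is at top px (293.2,146.7) and scene px (354.4,243.4), still leaning back. Triangulating it.

```bash
python3 - <<'E'
from h import *
S=cam("scene");T=cam("top")
e,r=tri(S,(354.4,243.4),T,(293.2,146.7));print(e,r,"angle",np.arctan2(e[2]-.09,.5545-e[0]),np.hypot(e[2]-.09,.5545-e[0]))
print(onz(T,293.5,167.2,.09),onz(S,355.5,227,.09)) # hinge
E
```

```text
[0.59847687 0.06368688 0.11313909] [np.float64(0.0009449702903687758), np.float64(0.0009449702903687794)] angle 2.65723292604637 0.04969288375496752
[0.55109185 0.06426714 0.09      ] [0.54720595 0.06433814 0.09      ]
```

```bash
python3 - <<'E'
from h import *
S=cam("scene");T=cam("top")
a=cv2.resize(S["image"][205:255,330:380],(500,500),interpolation=0);b=cv2.resize(T["image"][130:185,278:308],(273,500),interpolation=0)
cv2.imwrite("pics/crop4.png",np.clip(np.hstack([a,b])[:,:,::-1].astype(float)*1.6,0,255))
for v in (220,225,230,235,240,245): print(v,onz(S,355,v,.09).round(3))
E
```

```text
220 [0.53  0.062 0.09 ]
225 [0.542 0.063 0.09 ]
230 [0.555 0.064 0.09 ]
235 [0.567 0.064 0.09 ]
240 [0.579 0.065 0.09 ]
245 [0.591 0.065 0.09 ][ WARN:0@1.129] global loadsave.cpp:1063 imwrite_ Unsupported depth image for selected encoder is fallbacked to CV_8U.
```

View pics/crop4.png

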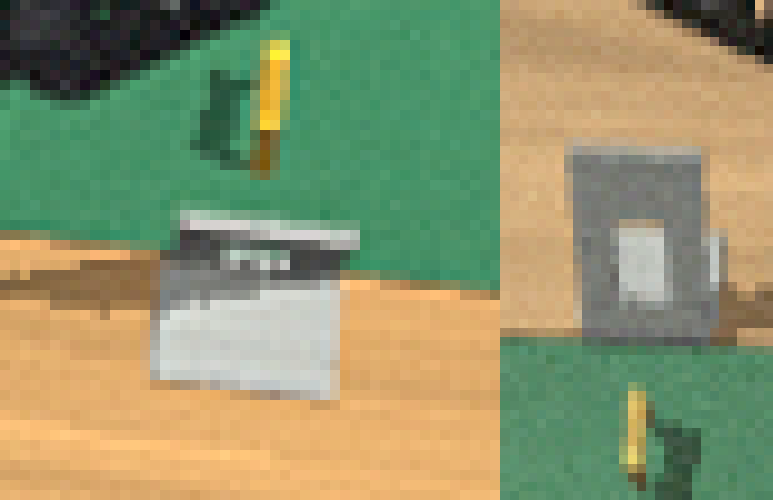

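The scene crop shows the hasp standing (end at scene px (357,228), top px (293,146.5)), with green visible through its slot. The light plate on the lid is only its hinge leaf. That makes the hasp angle about 1.95 rad. I go behind it, then sweep it over.

```bash
python3 -m pendant '[[0,0.133,0,0,0,0,0],[0,0.133,-0.15,0,0,0,0],[0,0.133,-0.337,0,0,0,0],[0,0.133,-0.337,0,0,0,0],[0,0.133,-0.337,0.15,0,0,0],[0,0.133,-0.337,0.3,0,0,0],[0,0.133,-0.337,0.3,0,0,0]]'
python3 -m pendant '[[0,-0.1,0,0,0,0,0],[0,-0.2,0,0,0,0,0],[0,-0.28,0,0,0,0,0],[0,-0.35,0,0,0,0,0],[0,-0.42,0,0,0,0,0],[0,-0.45,0,0,0,0,0],[0,-0.45,0,0,0,0,0]]'
```

```text
time: 4.52
ee_pos: [0.6163, 0.0601, 0.1276]
tcp_rot: [[0.999, -0.034, -0.01], [-0.034, -0.999, -0.001], [-0.01, 0.002, -1.0]]
ft_force: [-1.1, -0.7, -0.8]
width: 0.0003
grip_force: 0.0
time: 5.1
ee_pos: [0.5297, 0.0637, 0.1349]
tcp_rot: [[0.999, -0.035, -0.0], [-0.035, -0.999, -0.0], [-0.0, 0.0, -1.0]]
ft_force: [0.2, -0.3, 0.4]
width: 0.0001
grip_force: 0.0
```

```bash
python3 -m pendant '[[0,-0.05,0,0.02,0,0,0],[0,-0.105,0,0.05,0,0,0],[0,-0.145,0,0.075,0,0,0],[0,-0.17,0,0.1,0,0,0],[0,-0.185,0,0.12,0,0,0],[0,-0.185,0,0.14,0,0,0],[0,-0.185,0,0.165,0,0,0],[0,-0.185,0,0.185,0,0,0],[0,-0.185,0,0.2,0,0,0],[0,-0.185,0,0.21,0,0,0],[0,-0.185,0,0.215,0,0,0],[0,-0.185,0,0.215,0,0,0]]'
```

```text
time: 6.1
ee_pos: [0.4936, 0.065, 0.0912]
tcp_rot: [[0.999, -0.035, -0.0], [-0.035, -0.999, -0.0], [-0.0, 0.0, -1.0]]
ft_force: [0.1, -0.2, -0.7]
width: -0.0004
grip_force: 0.0
```

```bash
python3 -m pendant '[[0,0,0,0.008,0,0,0],[0,0,0,0.012,0,0,0],[0,0,0,0.012,0,0,0]]'
python3 -m pendant '[[0,0,0,-0.2,0,0,0],[0,0,0,-0.4,0,0,0],[0.3,-0.1,0.2,-0.5,0,0,0],[0.5,-0.27,0.4,-0.5,0,0,0],[0.6,-0.27,0.6,-0.5,0,0,0],[0.6,-0.27,0.89,-0.5,0,0,0],[0.6,-0.27,0.89,-0.5,0,0,0],[0.6,-0.27,0.89,-0.5,0,0,0]]'
python3 -m pendant '[[0.6,-0.05,0.2,0,0,0,-0.04],[0.6,-0.1,0.4,0,0,0,-0.08],[0.6,-0.2,0.6,0,0,0,-0.12],[0.6,-0.27,0.89,0,0,0,-0.16],[0.6,-0.27,0.89,0,0,0,-0.2],[0.6,-0.27,0.89,0,0,0,-0.24],[0.6,-0.27,0.89,0,0,0,-0.28],[0.6,-0.27,0.89,0,0,0,-0.32],[0.6,-0.27,0.89,0,0,0,-0.36],[0.6,-0.27,0.89,0,0,0,-0.4],[0.6,-0.27,0.89,0,0,0,-0.449],[0.6,-0.27,0.89,0,0,0,-0.449],[0.6,-0.27,0.89,0,0,0,-0.449]]'
python3 - <<'E'
from m import *
print(read_state()["joint_pos"])
a=cv2.resize(S["image"][185:255,310:410],(600,420),interpolation=0);b=cv2.resize(T["image"][145:210,275:305],(194,420),interpolation=0)
cv2.imwrite("pics/crop5.png",np.clip(np.hstack([a,b])[:,:,::-1].astype(float)*1.6,0,255).astype(np.uint8))
E
```

```text
time: 6.35
ee_pos: [0.4938, 0.0651, 0.0904]
tcp_rot: [[0.999, -0.035, 0.001], [-0.035, -0.999, -0.001], [0.001, 0.001, -1.0]]
ft_force: [-6.0, -0.9, 18.3]
width: -0.0
grip_force: 8.9
time: 7.02
ee_pos: [0.4323, -0.1174, 0.1893]
tcp_rot: [[0.999, -0.043, 0.001], [-0.043, -0.999, -0.003], [0.001, 0.003, -1.0]]
ft_force: [-0.4, 0.2, 0.0]
width: 0.0514
grip_force: 0.0
time: 8.1
ee_pos: [0.3734, -0.2866, 0.1889]
tcp_rot: [[0.188, 0.982, 0.0], [0.982, -0.188, 0.0], [0.0, 0.0, -1.0]]
ft_force: [-0.4, -0.2, -0.8]
width: 0.0516
grip_force: 0.0
[ 0.86515575  0.2194247  -0.35899079  1.98998677  0.09411363  0.94766469
  0.26045137]
```

View pics/crop5.png

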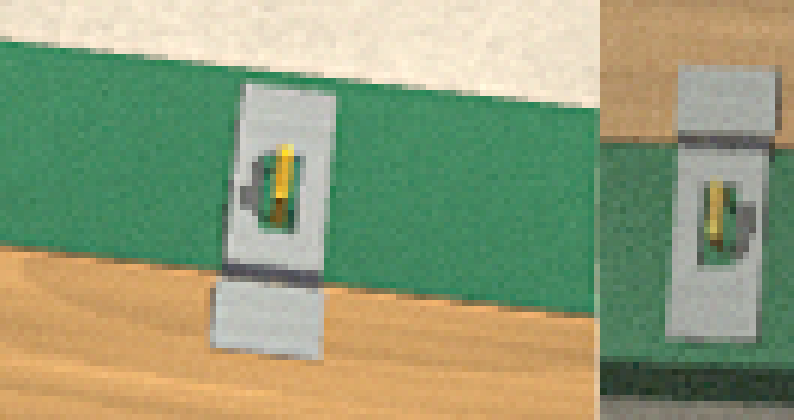

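The hasp lies flat with the staple standing through its slot (scene px (357,216), top px (293,178)). Now the pin: descend and grip.

```bash
python3 -m pendant '[[0.6,0,0,0.2,0,0,0],[0.6,0,0,0.4,0,0,0],[0.6,0,0,0.6,0,0,0],[0.6,0,0,0.75,0,0,0],[0.6,0,0,0.85,0,0,0],[0.6,0,0,0.9,0,0,0],[0.6,0,0,0.915,0,0,0],[0.6,0,0,0.915,0,0,0],[0.2,0,0,0.915,0,0,0],[0,0,0,0.915,0,0,0],[0,0,0,0.915,0,0,0],[0,0,0,0.915,0,0,0],[0,0,0,0.915,0,0,0],[0,0,0,0.915,0,0,0]]'
```

```text
time: 9.37
ee_pos: [0.3739, -0.2876, 0.0073]
tcp_rot: [[0.194, 0.981, 0.002], [0.981, -0.194, -0.002], [-0.001, 0.002, -1.0]]
ft_force: [-0.5, 0.5, 8.2]
width: 0.0122
grip_force: 58.8
```

```bash
python3 -m pendant '[[0,0,0,-0.1,0,0,0],[0,0,0,-0.25,0,0,0],[0,0,0,-0.4,0,0,0],[0,0,0,-0.55,0,0,-0.02],[0,0,0,-0.7,0,0,-0.051],[0,0,0,-0.75,0,0,-0.051],[0,0,0,-0.75,0,0,-0.051],[0,0,0,-0.75,0,0,-0.051]]'
python3 - <<'E'
from m import *
s=read_state();p=np.array(s["ee_pos"]);R=np.array(s["tcp_rot"])
q=[proj(c,p) for c in(S,T)];print(q)
def crop(c,q,k):
    x,y=int(q[0]),int(q[1]);return cv2.resize(c["image"][y-22:y+23,x-28:x+28],(392,315),interpolation=0)
print([(int(a[0])-28,int(a[1])-22) for a in q])
cv2.imwrite("pics/crop6.png",np.clip(np.hstack([crop(S,q[0],8),crop(T,q[1],8)])[:,:,::-1].astype(float)*1.7,0,255).astype(np.uint8))
E
```

```text
time: 10.03
ee_pos: [0.3729, -0.2873, 0.1561]
tcp_rot: [[0.038, 0.999, 0.001], [0.999, -0.038, -0.001], [-0.001, 0.001, -1.0]]
ft_force: [0.0, -0.4, -0.8]
width: 0.0121
grip_force: 59.0
[(np.float64(211.8198319443042), np.float64(134.90461226642984)), (np.float64(441.32078627549794), np.float64(236.09055100682062))]
[(183, 112), (413, 214)]
```

View pics/crop6.png

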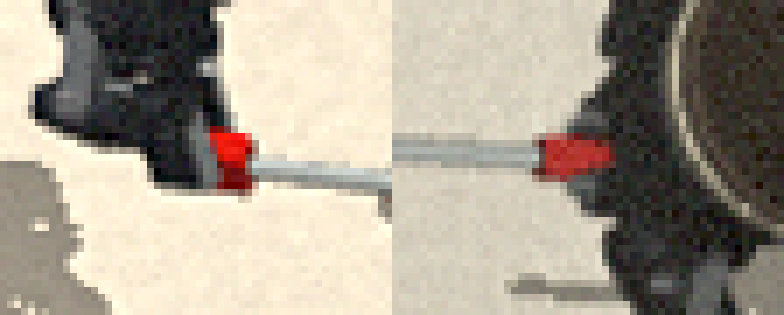

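Pin is held: red block ahead of the fingers at scene px (216,135), shaft pointing +y. Measuring the shaft's line in 3D from both views.

```bash
cat > pin.py <<'E'
from m import *
def ends(c,q,tq,thr=8):
    """junction and tip pixels of the shaft; q,tq expected block-centre and tip pixels"""
    q,tq=np.array(q),np.array(tq);d=(tq-q)/np.linalg.norm(tq-q);n=np.array([-d[1],d[0]]);L=np.linalg.norm(tq-q)
    im=cv2.GaussianBlur(c["image"],(0,0),.5).astype(np.float32)
    A=np.arange(-.1*L,1.35*L,.25);B=np.arange(-7,7.01,.25)
    X=q[0]+A[:,None]*d[0]+B*n[0];Y=q[1]+A[:,None]*d[1]+B*n[1]
    P=cv2.remap(im,X.astype(np.float32),Y.astype(np.float32),1)
    bl=P[...,2]-P[...,0];bg=np.median(bl[-40:]);m=(bl>bg+thr)&(P.sum(2)>130)
    red=(P[...,0]>2*P[...,1])
    j=A[np.nonzero(red.sum(1)>4)[0].max()]
    w=m.sum(1);ok=np.nonzero((w>3)&(A>j+.5))[0]
    t=A[ok[np.r_[True,np.diff(ok)<4].cumprod().astype(bool)].max()]
    k=(A>j+1.5)&(A<t-1.5);a=np.repeat(A[k],m[k].sum(1));b=np.concatenate([B[r] for r in m[k]])
    f=np.polyfit(a,b,1);g=lambda a:q+a*d+np.polyval(f,a)*n
    return g(j),g(t),w.max()
def measure():
    s=read_state();p=np.array(s["ee_pos"]);R=np.array(s["tcp_rot"])
    b=p+R@[0,0,.001-.002];tp=b+R[:,0]*.071
    r=[ends(c,proj(c,b),proj(c,tp)) for c in(S,T)]
    J,e1=tri(S,r[0][0],T,r[1][0]);E,e2=tri(S,r[0][1],T,r[1][1])
    print([(x[0].round(1),x[1].round(1),x[2]) for x in r])
    print("J",J.round(4),"tip",E.round(4),"len",np.linalg.norm(E-J).round(4),"res",np.round([e1[0],e2[0]],4))
    d=(E-J)/np.linalg.norm(E-J);print("az off from +y",np.arctan2(d[0],d[1]).round(3),"pitch",d[2].round(3));print("in tool: J",(R.T@(J-p)).round(4),"tip",(R.T@(E-p)).round(4),"tcp",p.round(4))
if __name__=="__main__":measure()
E
python3 pin.py
```

```text
Traceback (most recent call last):
  File "pin.py", line 25, in <module>
    if __name__=="__main__":measure()
                            ~~~~~~~^^
  File "pin.py", line 20, in measure
    r=[ends(c,proj(c,b),proj(c,tp)) for c in(S,T)]
       ~~~~^^^^^^^^^^^^^^^^^^^^^^^^
  File "pin.py", line 13, in ends
    t=A[ok[np.r_[True,np.diff(ok)<4].cumprod().astype(bool)].max()]
        ~~^^^^^^^^^^^^^^^^^^^^^^^^^^^^^^^^^^^^^^^^^^^^^^^^^^
IndexError: boolean index did not match indexed array along axis 0; size of axis is 0 but size of corresponding boolean axis is 1
```

```bash
python3 -m pendant '[[0,0.15,0.13,0,0,0,0],[0,0.3,0.25,0,0,0,0],[0,0.45,0.37,0,0,0,0],[0,0.6,0.5,0,0,0,0],[0,0.75,0.62,0,0,0,0],[0,0.83,0.684,0,0,0,0],[0,0.83,0.684,0,0,0,0],[0,0.83,0.684,0,0,0,0]]'; python3 pin.py
```

```text
time: 10.9
ee_pos: [0.5156, -0.1243, 0.1544]
tcp_rot: [[0.032, 0.999, -0.002], [0.999, -0.032, 0.001], [0.001, -0.002, -1.0]]
ft_force: [-0.2, -0.3, 0.2]
width: 0.0123
grip_force: 59.0Traceback (most recent call last):
  File "pin.py", line 25, in <module>
    if __name__=="__main__":measure()
                            ~~~~~~~^^
  File "pin.py", line 20, in measure
    r=[ends(c,proj(c,b),proj(c,tp)) for c in(S,T)]
       ~~~~^^^^^^^^^^^^^^^^^^^^^^^^
  File "pin.py", line 13, in ends
    t=A[ok[np.r_[True,np.diff(ok)<4].cumprod().astype(bool)].max()]
        ~~^^^^^^^^^^^^^^^^^^^^^^^^^^^^^^^^^^^^^^^^^^^^^^^^^^
IndexError: boolean index did not match indexed array along axis 0; size of axis is 0 but size of corresponding boolean axis is 1
```

```bash
sed -i 's/bg=np.median(bl\[-40:\])/bg=np.median(bl,axis=1,keepdims=True)/' pin.py; sed -i 's/    red=(P/    if DBG: print([(round(float(A[i]),1),P[i].max(0).astype(int).tolist(),int(m[i].sum()),round(float((bl[i]-bg[i]).max()))) for i in range(0,len(A),12)])\n    red=(P/; s/^from m import \*/from m import *\nDBG=1/' pin.py; python3 pin.py
```

```text
[(-3.3, [147, 139, 125], 0, 4), (-0.3, [162, 153, 136], 0, 5), (2.7, [161, 152, 136], 12, 13), (5.7, [159, 151, 135], 24, 44), (8.7, [158, 149, 133], 11, 14), (11.7, [159, 148, 133], 16, 23), (14.7, [157, 147, 132], 16, 22), (17.7, [156, 147, 132], 15, 23), (20.7, [154, 145, 131], 17, 22), (23.7, [157, 149, 133], 16, 23), (26.7, [157, 148, 134], 16, 21), (29.7, [159, 150, 134], 16, 23), (32.7, [157, 148, 132], 14, 24), (35.7, [162, 151, 135], 0, 4), (38.7, [155, 146, 131], 0, 2), (41.7, [158, 149, 133], 0, 4)]
[(-3.0, [66, 62, 55], 0, 2), (0.0, [32, 32, 31], 0, 5), (3.0, [105, 101, 93], 0, 4), (6.0, [145, 140, 129], 19, 25), (9.0, [146, 141, 129], 10, 15), (12.0, [143, 138, 126], 12, 15), (15.0, [128, 122, 111], 9, 12), (18.0, [109, 113, 109], 8, 10), (21.0, [107, 109, 106], 9, 10), (24.0, [108, 110, 106], 7, 9), (27.0, [111, 113, 108], 11, 11), (30.0, [106, 108, 104], 6, 9), (33.0, [128, 106, 76], 0, 2), (36.0, [128, 104, 74], 0, 2), (39.0, [127, 102, 74], 0, 1)]
[(array([277.1, 192.4]), array([303.4, 195.7]), np.int64(24)), (array([364.2, 175.6]), array([341. , 174.4]), np.int64(23))]
J [ 0.5143 -0.1104  0.1536] tip [ 0.5166 -0.0542  0.1531] len 0.0562 res [0.0002 0.0006]
az off from +y 0.041 pitch -0.009
in tool: J [ 0.0168 -0.001   0.0017] tip [ 0.0731 -0.0007  0.0022] tcp [ 0.5146 -0.1273  0.1553]
```

Shaft measured in the hand: level, azimuth matches the case, tip 73 mm ahead of the TCP. Moving to just in front of the eye.

```bash
python3 -m pendant '[[0,0.1,0.008,0,0,0,0],[0,0.2,0.008,0.02,0,0,0],[0,0.3,0.008,0.08,0,0,0],[0,0.4,0.008,0.14,0,0,0],[0,0.48,0.008,0.2,0,0,0],[0,0.52,0.008,0.24,0,0,0],[0,0.537,0.008,0.27,0,0,0],[0,0.537,0.008,0.28,0,0,0],[0,0.537,0.008,0.28,0,0,0],[0,0.537,0.008,0.28,0,0,0],[0,0.537,0.008,0.28,0,0,0]]'; python3 - <<'E'
from m import *
s=read_state();print(s["ee_pos"],s["tcp_rot"])
a=cv2.resize(S["image"][185:245,300:390],(800,533),interpolation=0)
b=T["image"][150:200,280:340];print(b.shape)
I=np.zeros((600,800,3),np.uint8);I[:300]=cv2.resize(S["image"][195:235,300:400],(800,300),interpolation=0)
I[300:]=cv2.resize(b[8:48],(800,300),interpolation=0)
cv2.imwrite("pics/crop7.png",np.clip(I[:,:,::-1].astype(float)*1.6,0,255).astype(np.uint8))
E
```

```text
time: 12.02
ee_pos: [0.5214, -0.0198, 0.1004]
tcp_rot: [[0.037, 0.999, 0.001], [0.999, -0.037, -0.001], [-0.0, 0.001, -1.0]]
ft_force: [-0.2, 0.2, 0.1]
width: 0.0119
grip_force: 59.0
[ 0.52135196 -0.01941589  0.10035695] [[ 3.62167517e-02  9.99343581e-01  8.67863795e-04]
 [ 9.99343898e-01 -3.62164354e-02 -3.77546732e-04]
 [-3.45867970e-04  8.80967905e-04 -9.99999552e-01]]
(50, 60, 3)
```

View pics/crop7.png

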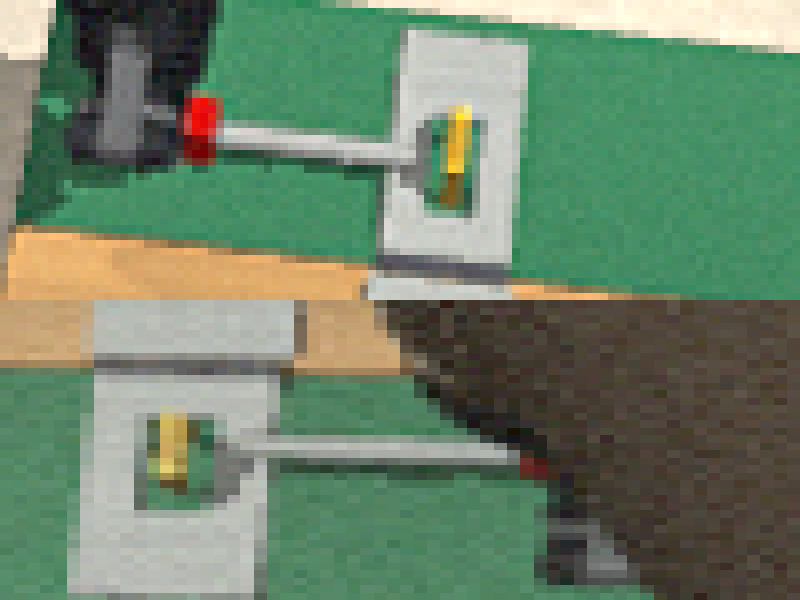

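The crop shows the shaft level, aimed at the staple at scene px (357,216) and top px (293,176), possibly slightly too far in +x. Triangulating both numerically.

```bash
python3 - <<'E'
from m import *
def prof(c,cols,rows,axis):pass
def shaft(c,us,v0,v1):
    # shaft centre per column: bright (max-channel red) against green
    o=[]
    for u in us:
        col=c["image"][v0:v1,u].astype(float);r=col[:,0];r=r-np.median(r);r[r<15]=0
        o.append((u,(r*np.arange(v0,v1)).sum()/r.sum()))
    return np.polyfit(*np.array(o).T,1)
fs=shaft(S,range(330,347),207,220);ft=shaft(T,range(303,317),170,186)
print("shaft px",np.polyval(fs,[330,340,347]),np.polyval(ft,[303,310,316]))
# x-plane: intersect back-projected scene line with top line
def plane(c,f,u0,u1):
    o,d=ray(c,u0,np.polyval(f,u0));_,e=ray(c,u1,np.polyval(f,u1));n=np.cross(d,e);n/=np.linalg.norm(n);return n,n@o
n1,a1=plane(S,fs,330,346);n2,a2=plane(T,ft,303,316)
for y in(0.01,.03,.065):
    A=np.array([n1,n2,[0,1,0]]);print("shaft at y",y,np.linalg.solve(A,[a1,a2,y]).round(4))
def brass(c,x0,x1,y0,y1):
    im=c["image"].astype(int)
    for v in range(y0,y1):print(v,[tuple(im[v,u]) and (int(im[v,u,0]),int(im[v,u,2])) for u in range(x0,x1)])
brass(S,354,361,206,226);print();brass(T,290,297,169,187)
p=np.array(read_state()["ee_pos"]);print(p)
E
```

```text
shaft px [212.42125622 213.71271634 214.61673843] [176.89029738 177.46966348 177.966263  ]
shaft at y 0.01 [0.5212 0.01   0.099 ]
shaft at y 0.03 [0.5226 0.03   0.0997]
shaft at y 0.065 [0.5248 0.065  0.1007]
206 [(122, 122), (125, 124), (122, 121), (123, 122), (122, 119), (123, 122), (124, 123)]
207 [(124, 123), (124, 124), (124, 124), (121, 121), (123, 122), (120, 118), (122, 121)]
208 [(130, 128), (126, 126), (127, 123), (128, 121), (132, 122), (123, 125), (126, 126)]
209 [(124, 125), (122, 118), (130, 94), (151, 70), (151, 93), (128, 131), (127, 126)]
210 [(99, 102), (89, 89), (121, 72), (173, 29), (159, 64), (116, 126), (120, 119)]
211 [(47, 71), (43, 58), (97, 35), (149, 28), (128, 34), (41, 63), (85, 91)]
212 [(40, 63), (55, 60), (116, 30), (147, 33), (105, 43), (43, 74), (94, 98)]
213 [(26, 44), (49, 40), (118, 32), (147, 34), (106, 47), (52, 75), (109, 110)]
214 [(24, 51), (73, 62), (139, 26), (148, 36), (101, 45), (48, 71), (108, 111)]
215 [(29, 64), (74, 63), (139, 16), (142, 39), (76, 50), (57, 77), (114, 114)]
216 [(22, 61), (79, 60), (153, 36), (149, 40), (71, 53), (69,
[... 1515 characters left out ...]
8), (104, 54), (58, 64), (45, 57), (70, 70)]
179 [(79, 84), (83, 59), (136, 65), (97, 50), (54, 62), (53, 64), (69, 69)]
180 [(69, 72), (93, 66), (139, 69), (103, 54), (56, 63), (56, 66), (72, 68)]
181 [(65, 65), (74, 58), (102, 45), (78, 41), (50, 58), (56, 67), (69, 70)]
182 [(64, 67), (45, 53), (58, 30), (52, 17), (55, 66), (42, 51), (69, 67)]
183 [(62, 65), (53, 65), (56, 50), (46, 33), (42, 49), (38, 42), (62, 61)]
184 [(53, 53), (44, 59), (51, 62), (49, 54), (46, 55), (64, 68), (68, 67)]
185 [(57, 58), (54, 63), (50, 64), (50, 62), (40, 54), (77, 80), (100, 100)]
186 [(103, 99), (104, 106), (105, 105), (95, 100), (100, 102), (106, 108), (114, 112)]
[ 0.52120346 -0.01906577  0.10020891]
```

```bash
python3 -m pendant '[[0,0,-0.007,0.005,0,0,0],[0,0,-0.007,0.005,0,0,0],[0,0.03,-0.007,0.005,0,0,0],[0,0.06,-0.007,0.005,0,0,0],[0,0.08,-0.007,0.005,0,0,0],[0,0.1,-0.007,0.005,0,0,0],[0,0.115,-0.007,0.005,0,0,0],[0,0.115,-0.007,0.005,0,0,0]]'
```

```text
time: 12.88
ee_pos: [0.5205, 0.0055, 0.0989]
tcp_rot: [[0.034, 0.999, 0.0], [0.999, -0.034, 0.0], [0.0, 0.0, -1.0]]
ft_force: [-0.1, 0.1, -0.8]
width: 0.0123
grip_force: 59.0
```

```bash
python3 -m pendant '[[0,0.03,0,0,0,0,0],[0,0.06,0,0,0,0,0],[0,0.08,0,0,0,0,0],[0,0.095,0,0,0,0,0],[0,0.103,0,0,0,0,0],[0,0.103,0,0,0,0,0],[0,0.103,0,0,0,0,0]]'; python3 - <<'E'
from m import *
import m
print(read_state()["ee_pos"],read_state()["ft_force"])
im=S["image"].astype(int)
# red front / hasp edge in scene along shaft, tip beyond
for v in (213,214,215,216,217,218,219): print(v,[tuple(map(int,im[v,u])) for u in range(338,352)])
print([ (u,[int(im[v,u,0]) for v in range(210,224)]) for u in range(359,378)])
E
```

```text
time: 13.47
ee_pos: [0.5211, 0.0249, 0.0989]
tcp_rot: [[0.035, 0.999, -0.0], [0.999, -0.035, -0.0], [-0.0, -0.0, -1.0]]
ft_force: [-0.7, -1.0, -0.4]
width: 0.0122
grip_force: 59.0
[0.52113023 0.02466928 0.09886582] [ 0.92488603 -0.40900705 -0.20657126]
213 [(74, 76, 77), (74, 75, 75), (55, 56, 58), (37, 36, 36), (38, 47, 46), (68, 41, 41), (135, 22, 20), (148, 7, 3), (141, 16, 12), (118, 66, 62), (88, 109, 103), (97, 104, 98), (121, 121, 117), (109, 109, 107)]
214 [(76, 77, 78), (76, 76, 77), (39, 40, 40), (24, 29, 29), (25, 32, 38), (61, 30, 26), (122, 21, 9), (147, 9, 14), (134, 26, 21), (118, 84, 78), (129, 138, 135), (129, 132, 129), (126, 128, 125), (129, 131, 126)]
215 [(74, 74, 74), (72, 74, 70), (49, 49, 51), (33, 35, 39), (42, 42, 46), (28, 36, 39), (55, 28, 25), (91, 0, 1), (100, 38, 36), (106, 85, 83), (113, 122, 119), (116, 118, 116), (120, 123, 119), (123, 125, 120)]
216 [(81, 81, 80), (78, 76, 78), (43, 44, 45), (33, 35, 37), (37, 42, 41), (42, 43, 45), (52, 36, 38), (69, 0, 1), (68, 30, 24), (72, 65, 62), (75, 79, 76), (80, 80, 79), (86, 86, 85), (90, 91, 90)]
217 [(62
[... 1205 characters left out ...]
3, 73, 131, 127, 87, 25, 37, 43, 40, 43]), (368, [45, 50, 39, 42, 37, 70, 134, 125, 91, 32, 30, 46, 43, 47]), (369, [44, 45, 43, 43, 37, 73, 134, 127, 96, 42, 37, 45, 46, 46]), (370, [44, 48, 49, 36, 46, 67, 126, 135, 104, 46, 41, 44, 46, 41]), (371, [43, 42, 43, 45, 42, 30, 78, 135, 98, 36, 39, 44, 44, 46]), (372, [50, 43, 49, 47, 43, 42, 44, 53, 53, 39, 44, 48, 43, 43]), (373, [38, 41, 44, 46, 43, 41, 41, 43, 44, 45, 43, 42, 42, 46]), (374, [44, 46, 45, 42, 40, 44, 40, 45, 45, 47, 49, 45, 46, 44]), (375, [49, 48, 43, 48, 48, 43, 46, 44, 45, 39, 42, 47, 41, 45]), (376, [50, 52, 41, 46, 41, 47, 48, 42, 45, 46, 41, 48, 47, 40]), (377, [43, 39, 46, 45, 45, 46, 45, 47, 40, 44, 48, 42, 44, 42])]
```

The tip shows beyond the far hasp edge (scene px 372 vs edge 364), and the grip is about 1 px from the near edge. Lowering onto the deck.

```bash
python3 -m pendant '[[0,0,0,0.005,0,0,0],[0,0,0,0.008,0,0,0],[0,0,0,0.008,0,0,0]]'
```

```text
time: 13.82
ee_pos: [0.521, 0.0248, 0.0971]
tcp_rot: [[0.035, 0.999, -0.0], [0.999, -0.035, -0.0], [-0.0, -0.0, -1.0]]
ft_force: [0.3, -0.2, 0.1]
width: 0.0117
grip_force: 59.0
```

```bash
python3 -m pendant '[[0,0,0,0.005,0,0,0],[0,0,0,0.008,0,0,0],[0,0,0,0.008,0,0,0]]'
```

```text
time: 14.07
ee_pos: [0.5211, 0.025, 0.0955]
tcp_rot: [[0.035, 0.999, -0.0], [0.999, -0.035, -0.0], [-0.0, -0.0, -1.0]]
ft_force: [-0.2, 0.2, -1.3]
width: 0.0121
grip_force: 59.0
```

```bash
python3 -m pendant '[[0,0,0,0.003,0,0,0],[0.1,0,0,0.003,0,0,0],[0.2,0,0,0.003,0,0,0],[0.3,0,0,0.003,0,0,0],[0.4,0,0,0.003,0,0,0],[0.5,0,0,0.003,0,0,0],[0.5,0,0,0.003,0,0,0],[0.5,0,0,0.003,0,0,0]]'
python3 -m pendant '[[0.5,0,0,-0.1,0,0,0],[0.5,0,0,-0.25,0,0,0],[0.5,0,0,-0.4,0,0,0],[0.5,0,0,-0.6,0,0,0],[0.5,-0.4,0,-0.6,0,0,0],[0.5,-0.6,0,-0.6,0,0,0],[0.5,-0.95,0,-0.6,0,0,0],[0.5,-0.95,0,-0.6,0,0,0],[0.5,-0.95,0,-0.6,0,0,0]]'
python3 - <<'E'
from m import *
I=np.zeros((600,800,3),np.uint8);I[:300]=cv2.resize(S["image"][195:235,300:400],(800,300),interpolation=0)
I[300:]=cv2.resize(T["image"][155:195,270:350],(800,300),interpolation=0)
cv2.imwrite("pics/crop8.png",np.clip(I[:,:,::-1].astype(float)*1.6,0,255).astype(np.uint8))
E
```

```text
time: 14.73
ee_pos: [0.5212, 0.025, 0.095]
tcp_rot: [[0.035, 0.999, -0.0], [0.999, -0.035, -0.0], [-0.0, -0.0, -1.0]]
ft_force: [0.3, -0.8, -0.0]
width: 0.0432
grip_force: 0.0
time: 15.48
ee_pos: [0.5134, -0.1705, 0.2151]
tcp_rot: [[0.04, 0.999, -0.0], [0.999, -0.04, -0.002], [-0.002, -0.0, -1.0]]
ft_force: [-0.6, -0.3, -1.2]
width: 0.0425
grip_force: 0.0
```

View pics/crop8.png

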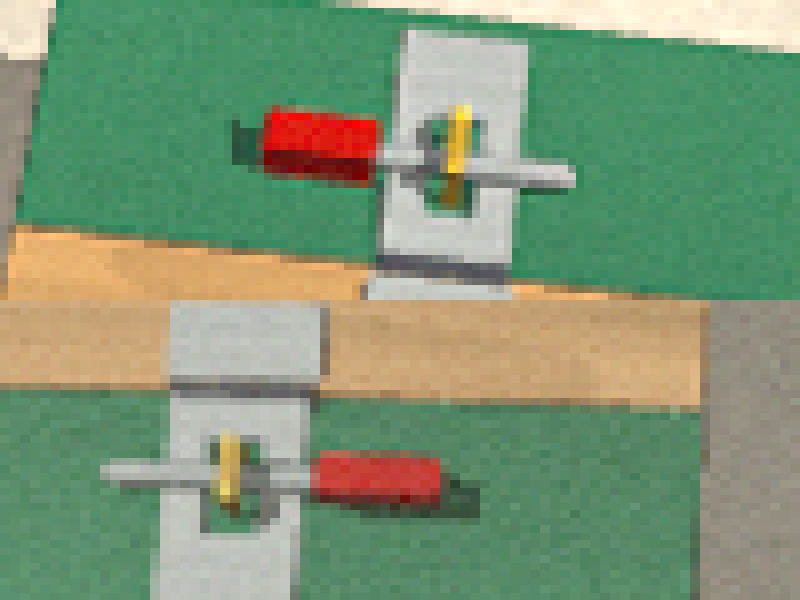

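The shaft passes through the staple under its bar (scene px (357,215), top px (293,178)), with the grip right beside the hasp edge. The gripper is clear, so I hand in.

```bash
python3 -m pendant '[[0.5,0,0,0,0,0,0],[0.5,0,0,0,0,0,0],[0.5,0,0,0,0,0,0],[0.5,0,0,0,0,0,0]]'; python3 -c "
from station import env; print(env.sign_off())"
```

```text
time: 15.92
ee_pos: [0.5148, -0.1633, 0.2152]
tcp_rot: [[0.033, 0.999, 0.0], [0.999, -0.033, 0.0], [0.0, 0.0, -1.0]]
ft_force: [0.6, -0.7, 0.0]
width: 0.0428
grip_force: 0.0
the job is handed in; nothing more can be done
None
```

The lid is shut, the hasp lies flat over the staple, and the pin is through the eye with its red grip beside the hasp's edge; I let go and handed the job in at about 16 s, and the sign-off returned no verdict.

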